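# Lock the trivets on the pot stand for the drive

## Robot

A 7-joint arm with a two-finger parallel gripper is mounted at the origin on the work surface. World frame = base frame: x ahead of the robot, y to its left, z up, the work surface at z = 0. Lengths are in mm, angles in rad, forces in N, time in s.
With the tool pointing down it reaches from about 425 to 925 mm from the base axis. Payload 6.8 kg.
Tool frame: the origin (TCP) lies at the very end of the fingers, on their centre line; the grasp point (between the pads) lies 19 mm behind it; x points along the fingers, y is the direction in which the jaws open and shut, and the axes are right-handed (so a half turn about x gives the same grasp; the last joint's range is limited). The gripper opens to 88 mm and grips with 3 to 60 N. Pads are 20 mm wide; open, the fingers measure 115 mm over their backs; the gripper's body (75 mm by 178 mm) begins 61 mm behind the grasp point.
Start: joints at [-1.419, 0.477, 0.022, 1.555, -0.011, 1.109, -0.083], TCP at [173.394, 652.366, 222.664] pointing down, gripper open.
Joint ranges: [-2.96, 2.96], [-0.34, 2.1], [-1.41, 1.46], [0.24, 2.44], [-1.37, 4.51], [0.17, 1.92], [-2.96, 2.96]. Speed limits (rad/s): [2.39, 2.39, 3.14, 3.14, 3.14, 3.14, 3.14].

## Interface

Orientations are given as a unit quaternion [w, x, y, z].
In Python, from rig import arm gives the robot as it stands.
- The arm moves only by the tool jog_arm, never from a script. Its argument "plan" is a list that holds one entry, the list of rows, each a list of 4 numbers: the shift along the tool's x, y, z in m, then the turn about the tool's x in units of 6 degrees (1.0 is 6 degrees). A call has 1 to 10 rows; each row is the pose to reach, as a shift and turn from the pose commanded when the call began, along the tool's axes at that moment; what a row does not reach only later rows make up. A row lasts 1/12 s, in which the tool goes at most 41.7 mm and 7.16 degrees, less where a joint would pass 70% of its speed; a pose out of reach is approached as far as the arm can. A call with a gripper value outside its range is refused whole. "jaw" is the closure in counts, from 0 (fully open) to 255 (shut), set as the call begins (left out, the last holds). The fingers move at their own pace and stop on an object; "newtons" is the grip in N (left out, the last holds). Time passes only in rows, so rows that repeat a pose let the fingers close. It gives the time, the measured TCP pose, the force and the opening at its end, in the units of the state.
- arm.get_obs(): the state, without advancing time (a new reading comes with each control period).
- arm.get_image(name): name is "scene" or "top"; returns (picture, depth): 384x512x3 uint8, blue, green, red; 384x512 float32, mm along the optical axis (not along the pixel's ray), 0 where there is no reading.
- arm.get_calibration(name): a dict with "vertical_fov" (degrees; the focal length in pixels is half the picture's height over the tangent of half this angle, whatever the lens; pixels are square), "cx", "cy" (the principal point, pixels), "origin" and "orientation" of the camera in the world. Camera axes: x right, y down, z forward; pixel columns grow to the right and rows downward; lengths in mm; the calibration is good to about 2 mm. A picture is of the moment at which its call begins. get_calibration takes no time and is no camera call.
- arm.hand_in(): hands the job in, once; it reports no verdict.
Trained networks look in the newest picture that a camera, given by its name, has taken for a name from the list of things; names that differ only in an ending like _2 or _b are one class to them, and where a whole thing is asked for, a point or a joint stands for the part that bears it (a point fixed in the world has none). Each returns a list of dicts, best first, with "score" (0 to 1); they miss things now and then, are a little off and sometimes report something else, mostly with a low value. They report only what shows in the picture. A call takes as long as a camera call. They do not tell look-alikes from the thing itself.
- arm.recognise(camera, name): "extent" ([centre column, centre row, width, height] in pixels, round what is visible of it).
The state is a dict: "time_s": time; "joints": joint angles; "dq": joint speeds; "joint_efforts": joint torques, N m; "tool_pos": TCP position; "ee_rot": TCP orientation; "ft_force": force on the tool from outside, world axes, zero at the start; "moment": the same for the moment, N m; "grip_width": finger opening in mm.
Only numpy, scipy, OpenCV 4.12 (cv2) and the standard library are available. Lean on these libraries where they do the work, as an engineer would, in place of code of your own. Each camera call takes 0.05 s, during which the arm holds its last target.

## Task

Before the van drives off, lock the trivets on the bamboo pot stand: take the open C-shaped steel clip by its upright grip and slide it sideways, gap first, onto the stand's rod between the top trivet and the knob. Leave it lying flat on the trivet with the rod well inside its round hole. Leave the closed egg ring, which has the same kind of grip, where it lies.

Things in the scene. Friction and masses are not known exactly. Their poses are not given: they have to be found in the camera images.
- clip: Open C clip (sizes in mm): flat steel C 8 thick, outer diameter 88, round hole 40, gap 34 wide opening to its own +x; loose, ~130 g, flat on the counter's right side. Origin: hole's centre, at the underside; z up. Opposite the gap a flat tail (to x = -83) bears an upright bamboo grip 30 long (x), 12 thick (y), centred at x = -66, bare from 8 to 54 above the underside. It may have swapped places with the egg ring.
- egg_ring: Egg ring, a bystander to leave alone: closed steel band (mm), diameter 92, 18 high, wall 4, with the same upright bamboo grip centred at its own x = -66, top at 54. Origin: centre of the ring at the underside, z up. Loose.
- pot_stand: Fixed bamboo pot stand on the left. Foot 180 x 180 x 20 mm, 2 fixed round trivets (diameter 172, hole 60, top face 60 above the counter), in the middle an upright steel rod of diameter 12 with a round knob (diameter 48, from 102 to 122 above the counter). The rod can be entered from any side; the knob will not pass through the clip. Origin: rod axis at the counter; z up.
- seat (a point): The point on the stand's rod axis level with the top face of the top trivet (60 mm above the counter): the locked clip's origin comes here.
Not all that is in view belongs to the job. Leave any pink or turquoise look-alike of the clip alone.

How it is judged:
By the outcome, as a careful person would: the job done as asked, in the order asked, and still so for the second after the job is handed in, with the robot touching nothing.
It also fails if it takes over 42 s, if anything falls off the work surface, if the arm or the gripper's body presses on something with over 40 N, if the wrist force passes 120 N, or if a joint passes its speed limit or range.

## Working session

There is one attempt and no reset: what is moved stays moved. The work goes in short steps, Python scripts to look and compute and a tool call to move; the robot and the scene stay as the last step left them, time stands still between calls to the robot, and variables do not carry over. Pictures are saved under pics/ and viewed, and the job is handed in when it is done.

Besides the shell and the picture viewer there is one more tool, called as a command line: name --argument value ..., lists and objects as JSON in quotes. jog_arm: Moves the arm, as the interface text tells. Its arguments: {"type":"object","properties":{"plan":{"type":"array","items":{"type":"array","items":{"type":"array","items":{"type":"number"}}}},"jaw":{"type":"number"},"newtons":{"type":"number"}},"required":["plan"]}

```bash
mkdir -p pics
python3 - <<'E'
from rig import arm
import cv2,numpy as np
o=arm.get_obs()
for k in("time_s","tool_pos","ee_rot","grip_width","ft_force"):print(k,o[k])
for n in("scene","top"):
    p,d=arm.get_image(n); cv2.imwrite(f"pics/{n}0.png",p); np.savez(f"pics/{n}0.npz",p=p,d=d)
    print(n,arm.get_calibration(n))
    for t in("clip","egg_ring","pot_stand"):
        print(t,[(np.round(r["extent"]),round(r["score"],2)) for r in arm.recognise(n,t)])
E
```

```text
time_s 0.0
tool_pos [173.24669334 651.73281109 221.65976707]
ee_rot [ 0.7011188   0.09090475  0.70118511 -0.0922399 ]
grip_width 87.8457183469376
ft_force [ 1.29766092 -0.15287321 -0.27969428]
scene {'vertical_fov': 49.76588632992317, 'cx': 252.6762052687725, 'cy': 187.64073351232122, 'origin': array([1150.46032721, -434.97152113,  814.79432702]), 'orientation': array([-0.34432364,  0.78389755,  0.46921998, -0.21628329])}
clip [(array([174., 214.,  34.,  46.]), 0.89), (array([203., 257.,  51.,  28.]), 0.83), (array([120., 202.,  44.,  32.]), 0.71)]
egg_ring [(array([270., 267.,  49.,  33.]), 0.86)]
pot_stand [(array([353., 203.,  80.,  64.]), 0.93), (array([268., 268.,  47.,  35.]), 0.71)]
top {'vertical_fov': 46.72863699662689, 'cx': 250.8884279202205, 'cy': 187.53609056596832, 'origin': array([ 231.52000564,  -63.12868421, 1331.19028791]), 'orientation': array([-0.04980456,  0.71258534, -0.69733419,  0.05887841])}
clip [(array([317., 215.,  30.,  39.]), 0.96), (array([309., 165.,  38.,  28.]), 0.79), (array([358., 269.,  46.,  32.]), 0.6)]
egg_ring [(array([272., 123.,  44.,  26.]), 0.67), (array([171., 150.,  80.,  72.]), 0.21)]
pot_stand [(array([168., 150.,  75.,  76.]), 0.55)]
```

View pics/scene0.png

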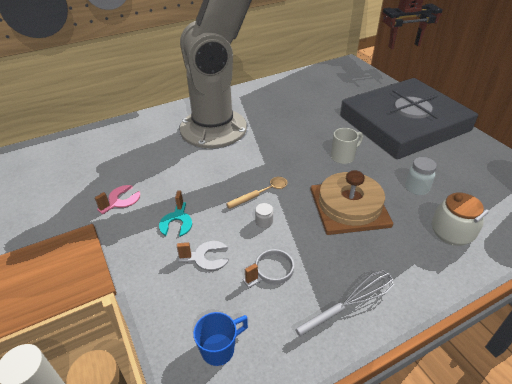

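View pics/top0.png

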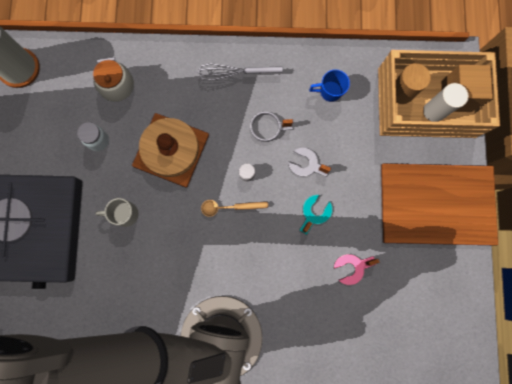

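Run:
```python
import cv2
a=cv2.imread("pics/scene0.png")[150:310,90:330]; b=cv2.imread("pics/top0.png")[90:310,240:400]
cv2.imwrite("pics/c1.png",cv2.resize(a,(780,520),interpolation=3)); cv2.imwrite("pics/c2.png",cv2.resize(b,(436,600),interpolation=3))
```

```text
(no output)
```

View pics/c1.png

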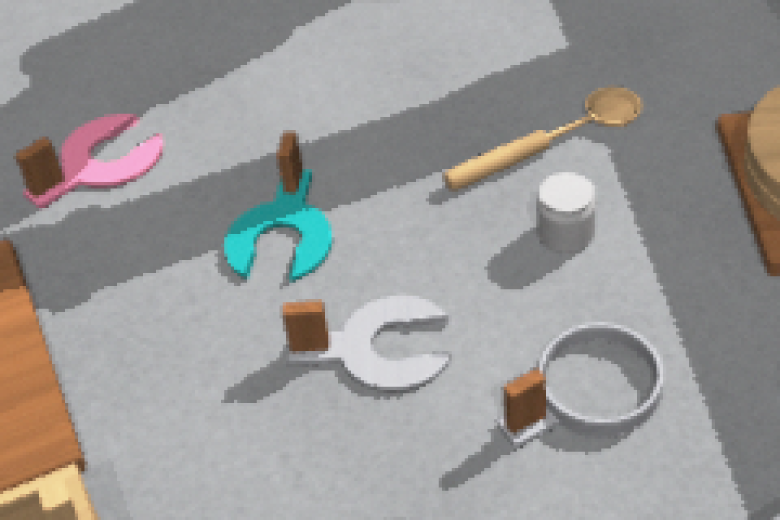

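View pics/c2.png

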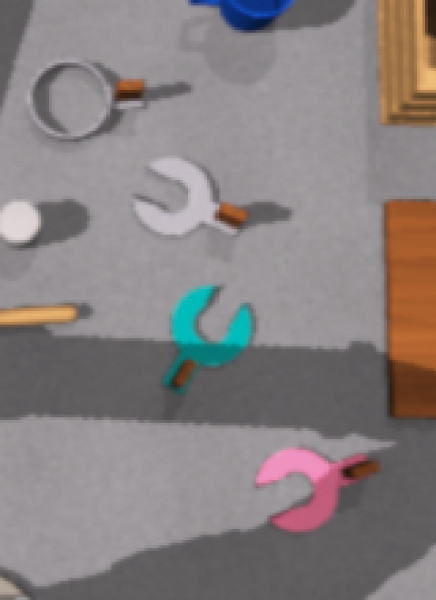

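Candidates for the clip:
- Steel open C: top (305,163), scene (203,257).
- Closed ring: top (266,126), scene (270,267).
- Turquoise C: top (318,210).
- Pink C: top (355,268).

I choose the steel open C. The crop shows its gap pointing left towards the stand and its grip on the right.

```bash
cat > h.py <<'E'
import numpy as np,cv2
from scipy.spatial.transform import Rotation as R
def cal(arm,n):
    c=arm.get_calibration(n); q=c["orientation"]; f=192/np.tan(np.radians(c["vertical_fov"]/2))
    return f,c["cx"],c["cy"],np.array(c["origin"]),R.from_quat(np.r_[q[1:],q[0]]).as_matrix()
def cloud(arm,n,d):
    f,cx,cy,o,M=cal(arm,n); v,u=np.mgrid[:384,:512]
    P=np.stack([(u-cx)/f*d,(v-cy)/f*d,d],-1)@M.T+o; P[d<=0]=np.nan; return P
def proj(arm,n,X):
    f,cx,cy,o,M=cal(arm,n); c=(np.atleast_2d(X)-o)@M; return np.c_[c[:,0]/c[:,2]*f+cx,c[:,1]/c[:,2]*f+cy]
E
python3 - <<'E'
from rig import arm
from h import *
for n,(u0,u1,v0,v1),(s0,s1,t0,t1) in(("top",(285,335,145,178),(125,215,105,195)),("scene",(172,232,236,275),(305,400,165,245))):
    z=np.load(f"pics/{n}0.npz"); P=cloud(arm,n,z["d"]); hsv=cv2.cvtColor(z["p"],cv2.COLOR_BGR2HSV)
    A=P[v0:v1,u0:u1].reshape(-1,3); H=hsv[v0:v1,u0:u1].reshape(-1,3)
    print(n,"counter z pct",np.nanpercentile(A[:,2],[5,25,50,75,95,99.5]).round(1))
    w=(H[:,1]>90)&(A[:,2]>15); G=A[w]; print("grip n",w.sum(),"mean",G.mean(0).round(1),"zmax",G[:,2].max().round(1))
    T=G[G[:,2]>46]; print(" top n",len(T),T.mean(0).round(1) if len(T) else "", T.min(0).round(),T.max(0).round())
    b=(H[:,2]>150)&(H[:,1]<40); C=A[b]; print("bright",b.sum(),C.mean(0).round(1),C.min(0).round(),C.max(0).round())
    B=P[t0:t1,s0:s1].reshape(-1,3)
    for lo,hi in((12,28),(53,68),(108,135)):
        K=B[(B[:,2]>lo)&(B[:,2]<hi)]
        if len(K): print(" stand",lo,hi,len(K),K.mean(0).round(1),K.min(0).round(),K.max(0).round())
E
```

```text
top counter z pct [-3.   0.2  3.1  7.9 14.9 57. ]
grip n 63 mean [ 493.  -293.4   48.7] zmax 58.9
 top n 47 [ 494.  -294.    53.8] [ 485. -309.   46.] [ 503. -279.   59.]
bright 1182 [nan nan nan] [nan nan nan] [nan nan nan]
 stand 12 28 811 [523.2 154.2  20.4] [433.  56.  12.] [660. 284.  28.]
 stand 53 68 2242 [545.  168.4  60.8] [461.  84.  53.] [633. 254.  68.]
 stand 108 135 224 [545.3 168.3 120.6] [523. 147. 109.] [570. 192. 131.]
scene counter z pct [-2.4 -0.8  0.9  7.  31.9 54.1]
grip n 163 mean [ 498.8 -294.    38.8] zmax 55.6
 top n 60 [ 497.1 -293.6   52.2] [ 487. -307.   46.] [ 506. -281.   56.]
bright 1785 [nan nan nan] [nan nan nan] [nan nan nan]
 stand 12 28 904 [587.2 131.9  19.2] [434.  57.  12.] [660. 244.  28.]
 stand 53 68 1853 [557.  160.9  59.3] [460.  83.  53.] [632. 255.  67.]
 stand 108 135 211 [551.5 164.5 118.4] [526. 145. 108.] [570. 188. 126.]
```

```bash
cat > fit.py <<'E'
from rig import arm
from h import *
from scipy.optimize import minimize
def rect(n,p,z,cx,cy,half=90,s=2):
    # image patch of the plane z, s px/mm: col=(x-cx+half)*s,row=(y-cy+half)*s
    N=int(2*half*s); r,c=np.mgrid[:N,:N]; X=np.c_[(c.ravel()/s-half+cx),(r.ravel()/s-half+cy),np.full(N*N,z)]
    q=proj(arm,n,X).astype(np.float32).reshape(N,N,2); return cv2.remap(p,q[...,0],q[...,1],cv2.INTER_LINEAR)
def model(x,y,a,cx,cy,half=90,s=2):
    N=int(2*half*s); r,c=np.mgrid[:N,:N]; X=c/s-half+cx-x; Y=r/s-half+cy-y
    u=X*np.cos(a)+Y*np.sin(a); v=-X*np.sin(a)+Y*np.cos(a); rr=np.hypot(u,v)
    sg=lambda t:1/(1+np.exp(-t))
    return sg(44-rr)*sg(rr-20)*(1-sg(17-abs(v))*sg(u))
def fitclip(n,p,z,x0,y0,a0):
    im=rect(n,p,z,x0,y0).astype(float); g=im.min(2)
    def cost(t):
        m=model(*t,x0,y0); u_=model(*t,x0,y0)
        # hole+gap+outer ring contrast
        N=m.shape[0]; r,c=np.mgrid[:N,:N]; rr=np.hypot(c/2-90+x0-t[0],r/2-90+y0-t[1])
        dx=(c/2-90+x0-t[0]);dy=(r/2-90+y0-t[1]); uu=dx*np.cos(t[2])+dy*np.sin(t[2])
        w=((rr<50)&(uu>-40))*1.; 
        A=(g*w*m).sum()/(w*m).sum(); B=(g*w*(1-m)).sum()/(w*(1-m)).sum(); return -(A-B)
    best=None
    for da in np.linspace(-.6,.6,7):
        r=minimize(cost,[x0,y0,a0+da],method="Nelder-Mead",options=dict(initial_simplex=np.array([[x0,y0,a0+da],[x0+8,y0,a0+da],[x0,y0+8,a0+da],[x0,y0,a0+da+.2]])))
        if best is None or r.fun<best.fun: best=r
    return best.x,best.fun,im
E
python3 - <<'E'
from fit import *
from scipy.optimize import least_squares
outs=[]
for n in("top","scene"):
    z=np.load(f"pics/{n}0.npz"); p=z["p"]
    t,f,im=fitclip(n,p,8,510,-240,1.3); print(n,"clip",t.round(3),np.degrees(t[2]).round(1),round(f,1), "grip exp",(t[:2]-66*np.array([np.cos(t[2]),np.sin(t[2])])).round(1))
    m=model(*t,510,-240); e=(abs(m-.5)<.2); im[e]=(0,0,255); outs.append(im)
    P=cloud(arm,n,z["d"]); K=P.reshape(-1,3)
    for zz,rad,lo,hi in((60,86,54,66),(112,24,100,130)):
        k=K[(K[:,2]>lo)&(K[:,2]<hi)&(np.hypot(K[:,0]-546,K[:,1]-168)<rad+8)]
        if rad==86:
            # rim: extreme points per angle bin
            a=np.arctan2(k[:,1]-168,k[:,0]-546); r=np.hypot(k[:,0]-546,k[:,1]-168); pts=[]
            for b in np.arange(-np.pi,np.pi,.15):
                s=np.where((a>=b)&(a<b+.15)&(r>70))[0]
                if len(s): pts.append(k[s[np.argmax(r[s])]])
            k=np.array(pts)
            q=least_squares(lambda t:np.hypot(k[:,0]-t[0],k[:,1]-t[1])-t[2],[546,168,86],loss="soft_l1",f_scale=2).x
        else:
            s=k; q=least_squares(lambda t:np.sqrt((s[:,0]-t[0])**2+(s[:,1]-t[1])**2+0*s[:,2]).clip(24)-24,[546,168]).x if 0 else np.r_[(s.min(0)+s.max(0))[:2]/2,0]
        print(n,zz,q.round(1),len(k))
cv2.imwrite("pics/fit0.png",np.hstack(outs).astype(np.uint8))
E
```

```text
top clip [ 520.989 -234.003    1.209] 69.3 -33.9 grip exp [ 497.6 -295.7]
top 60 [547.1 169.4  85.1] 42
top 112 [546.9 169.3   0. ] 224
scene clip [ 520.347 -233.123    1.268] 72.7 -44.5 grip exp [ 500.7 -296.1]
scene 60 [546.8 169.2  85.7] 39
scene 112 [548.1 166.8   0. ] 229
```

View pics/fit0.png

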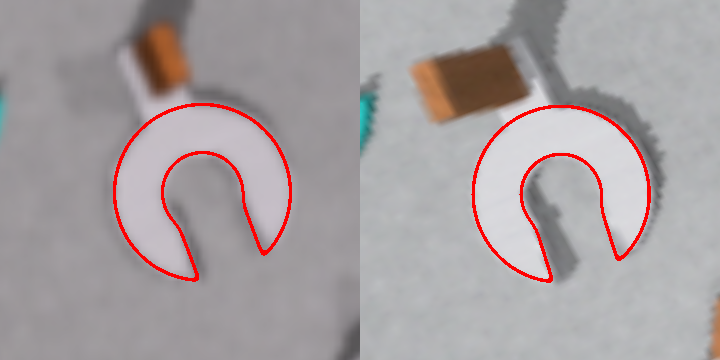

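```bash
cat > go.py <<'E'
from rig import arm
from h import *
def go(*targets):
    """targets (x,y,z,jawangle_deg) -> shifts in current tool axes, turn units"""
    o=arm.get_obs(); q=o["ee_rot"]; M=R.from_quat(np.r_[q[1:],q[0]]).as_matrix(); p=np.array(o["tool_pos"])
    print("t",round(o["time_s"],2),"tcp",p.round(1),"xaxis",M[:,0].round(3),"yaxis",M[:,1].round(3),"jaw deg",np.degrees(np.arctan2(M[1,1],M[0,1])).round(2),"w",round(o["grip_width"],1),"F",np.round(o["ft_force"],1),"q",np.round(o["joints"],2))
    ya=np.arctan2(M[1,1],M[0,1])
    for t in targets:
        d=M.T@(np.array(t[:3])-p)/1000; a=(t[3]-np.degrees(ya)+90)%180-90
        print(t,"->",d.round(4),"turn units",round(-a/6,3),"(deg world yaw",round(a,1),")")
E
python3 - <<'E'
from go import *
go((400,480,225,161),(560,200,225,161),(560,-150,225,161),(498,-295.5,130,161),(498,-295.5,18,161))
z=np.load("pics/top0.npz"); P=cloud(arm,"top",z["d"])
for u,v in((247,172),(319,210),(306,227),(289,124),(240,206)): print((u,v),P[v,u].round())
print("jar top z",np.nanmax(P[160:185,235:260,2]).round())
E
```

```text
t 0.4 tcp [173.4 652.3 222.5] xaxis [-0. -0. -1.] yaxis [ 0.257  0.966 -0.   ] jaw deg 75.11 w 87.8 F [ 0.   0.6 -0.5] q [-1.42  0.48  0.02  1.56 -0.01  1.11 -0.08]
(400, 480, 225, 161) -> [-0.0024 -0.1083  0.2633] turn units -14.315 (deg world yaw 85.9 )
(560, 200, 225, 161) -> [-0.0024 -0.3378  0.4898] turn units -14.315 (deg world yaw 85.9 )
(560, -150, 225, 161) -> [-0.0023 -0.676   0.5798] turn units -14.315 (deg world yaw 85.9 )
(498, -295.5, 130, 161) -> [ 0.0928 -0.8325  0.5572] turn units -14.315 (deg world yaw 85.9 )
(498, -295.5, 18, 161) -> [ 0.2048 -0.8325  0.5572] turn units -14.315 (deg world yaw 85.9 )
(247, 172) [476. -65.  50.]
(319, 210) [ 374. -284.    3.]
(306, 227) [ 318. -238.   57.]
(289, 124) [ 627. -188.   45.]
(240, 206) [379. -47.  20.]
jar top z 56.0
```

jog_arm --plan '[[[0, -0.338, 0.49, 9], [0, -0.338, 0.49, 9], [0, -0.338, 0.49, 9], [0, -0.338, 0.49, 9], [0, -0.338, 0.49, 9], [0, -0.338, 0.49, 9], [0, -0.338, 0.49, 9], [0, -0.338, 0.49, 9], [0, -0.338, 0.49, 9], [0, -0.338, 0.49, 9]]]'

```text
time_s: 1.23
tool_pos: [445.0, 334.0, 223.0]
ee_rot: [0.583, 0.4, 0.583, -0.4]
ft_force: [1.0, 0.8, -0.6]
grip_width: 87.6
```

```bash
python3 -c "
from go import *
go((560,200,225,161),(560,50,200,161),(498,-295.5,130,161))"
```

```text
t 1.23 tcp [445. 334. 223.] xaxis [ 0.     0.001 -1.   ] yaxis [0.933 0.36  0.001] jaw deg 21.12 w 87.6 F [ 1.   0.8 -0.6] q [-1.04  0.29  0.34  1.86 -0.11  1.01 -0.28]
(560, 200, 225, 161) -> [-0.002   0.0589  0.1665] turn units 6.686 (deg world yaw -40.1 )
(560, 50, 200, 161) -> [0.0229 0.0049 0.3064] turn units 6.686 (deg world yaw -40.1 )
(498, -295.5, 130, 161) -> [ 0.0926 -0.1775  0.6064] turn units 6.686 (deg world yaw -40.1 )
```

jog_arm --plan '[[[0, 0.005, 0.306, 6.69], [0, 0.005, 0.306, 6.69], [0, 0.005, 0.306, 6.69], [0, 0.005, 0.306, 6.69], [0, 0.005, 0.306, 6.69], [0, 0.005, 0.306, 6.69], [0, 0.005, 0.306, 6.69], [0.02, -0.178, 0.606, 6.69], [0.06, -0.178, 0.606, 6.69], [0.06, -0.178, 0.606, 6.69]]]'

```text
time_s: 2.07
tool_pos: [534.1, -58.8, 205.9]
ee_rot: [0.411, 0.576, 0.41, -0.575]
ft_force: [0.8, -0.3, -0.1]
grip_width: 87.5
```

```bash
python3 -c "
from go import *
go((498,-295.5,150,161),(498,-295.5,100,161))"
```

```text
t 2.07 tcp [534.1 -58.8 205.9] xaxis [ 0.001  0.    -1.   ] yaxis [ 0.945 -0.326  0.001] jaw deg -19.02 w 87.5 F [ 0.8 -0.3 -0.1] q [-0.52  0.3   0.63  1.94 -0.22  0.97 -0.12]
(498, -295.5, 150, 161) -> [0.0558 0.043  0.2356] turn units -0.003 (deg world yaw 0.0 )
(498, -295.5, 100, 161) -> [0.1058 0.0429 0.2356] turn units -0.003 (deg world yaw 0.0 )
```

jog_arm --plan '[[[0.056, 0.043, 0.236, 0], [0.056, 0.043, 0.236, 0], [0.056, 0.043, 0.236, 0], [0.056, 0.043, 0.236, 0], [0.056, 0.043, 0.236, 0], [0.1, 0.043, 0.236, 0], [0.126, 0.043, 0.236, 0], [0.126, 0.043, 0.236, 0], [0.126, 0.043, 0.236, 0]]]' --jaw 90

```text
time_s: 2.82
tool_pos: [495.9, -293.6, 77.8]
ee_rot: [-0.408, -0.575, -0.412, 0.577]
ft_force: [-0.5, -0.2, -0.1]
grip_width: 57.2
```

Run:
```python
from go import *
go((498,-295.5,18,161))
p,d=arm.get_image("scene"); cv2.imwrite("pics/s1.png",cv2.resize(p[150:300,110:310],(800,600),interpolation=3))
```

```text
t 2.82 tcp [ 495.9 -293.6   77.8] xaxis [-0.005  0.002 -1.   ] yaxis [ 0.945 -0.328 -0.005] jaw deg -19.12 w 57.2 F [-0.5 -0.2 -0.1] q [ 0.    0.56  0.56  1.94 -0.42  0.77  0.47]
(498, -295.5, 18, 161) -> [0.0598 0.0029 0.0011] turn units -0.02 (deg world yaw 0.1 )
```

View pics/s1.png

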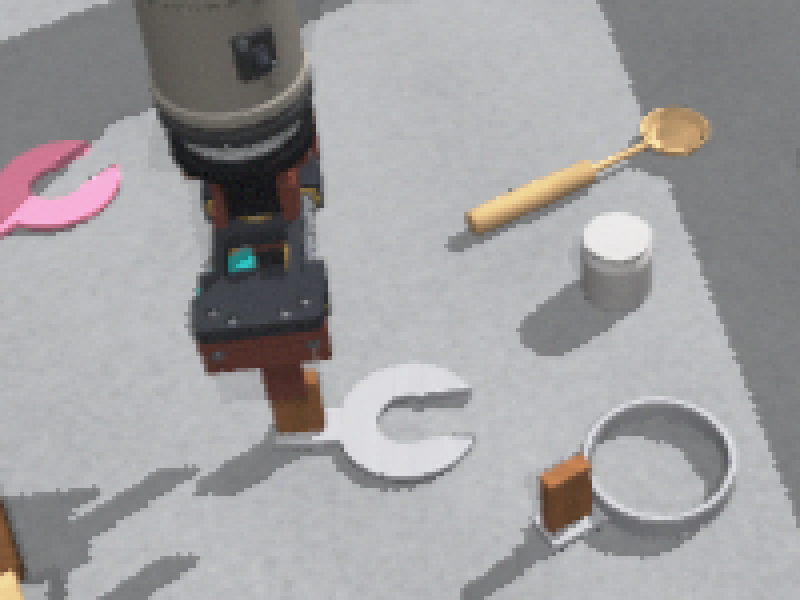

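The gripper (crop ~(265,330)) is above the steel C's grip (300,400), with the gap facing right. I go down and close.

jog_arm --plan '[[[0.03, 0.003, 0.001, 0], [0.06, 0.003, 0.001, 0], [0.06, 0.003, 0.001, 0], [0.06, 0.003, 0.001, 0]]]'

```text
time_s: 3.2
tool_pos: [501.3, -294.5, 20.9]
ee_rot: [0.411, 0.576, 0.411, -0.575]
ft_force: [-0.5, 0.4, 0.4]
grip_width: 57.3
```

jog_arm --plan '[[[0, 0, 0, 0], [0, 0, 0, 0], [0, 0, 0, 0], [0, 0, 0, 0], [0, 0, 0, 0], [0, 0, 0, 0], [0, 0, 0, 0], [0, 0, 0, 0], [0, 0, 0, 0], [0, 0, 0, 0]]]' --jaw 255 --newtons 40

```text
time_s: 4.03
tool_pos: [500.2, -295.9, 19.7]
ee_rot: [-0.41, -0.576, -0.411, 0.576]
ft_force: [-0.9, 0.3, 3.0]
grip_width: 11.8
```

Run:
```python
from go import *
go((498,-295.5,100,161))
p,d=arm.get_image("scene"); cv2.imwrite("pics/s2.png",cv2.resize(p[150:300,110:310],(800,600),interpolation=3))
```

```text
t 4.03 tcp [ 500.2 -295.9   19.7] xaxis [-0.  0. -1.] yaxis [ 0.945 -0.326 -0.   ] jaw deg -19.04 w 11.8 F [-0.9  0.3  3. ] q [ 0.05  0.65  0.5   1.95 -0.49  0.66  0.53]
(498, -295.5, 100, 161) -> [-0.0803 -0.0022  0.0003] turn units -0.006 (deg world yaw 0.0 )
```

View pics/s2.png

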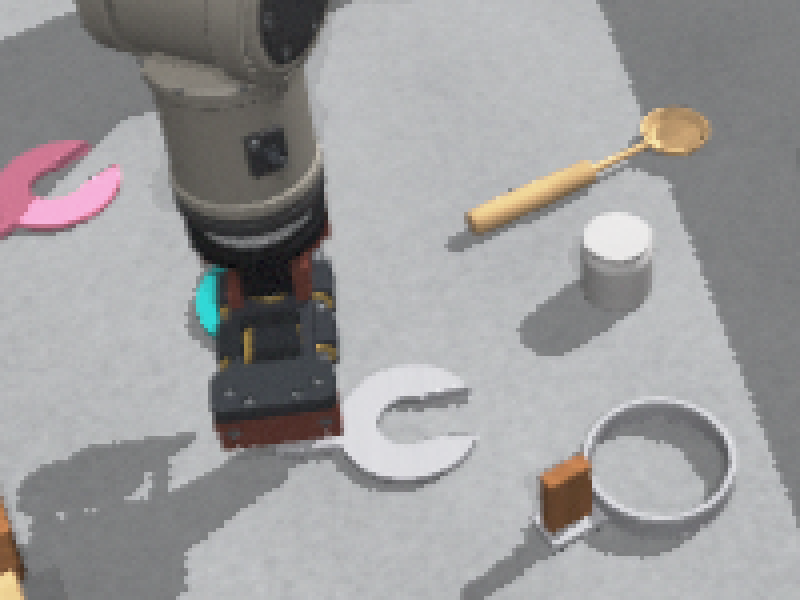

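jog_arm --plan '[[[-0.03, 0, 0, 0], [-0.06, 0, 0, 0], [-0.09, 0, 0, 0], [-0.09, 0, 0, 0], [-0.09, 0, 0, 0], [-0.09, 0, 0, 0]]]'

```text
time_s: 4.58
tool_pos: [499.9, -295.2, 108.7]
ee_rot: [-0.41, -0.576, -0.411, 0.576]
ft_force: [0.1, 0.3, -0.6]
grip_width: 11.8
```

Run:
```python
from go import *
from fit import *
go((487.5,-6.5,100,161))
p,d=arm.get_image("scene")
t,f,im=fitclip("scene",p,98,521,-234,1.24); print(t.round(3),f); im[abs(model(*t,521,-234)-.5)<.2]=(0,0,255)
P=cloud(arm,"scene",d)
u=np.array([np.cos(t[2]),np.sin(t[2])])
pts=P[(np.hypot(P[...,0]-t[0],P[...,1]-t[1])<44)&(P[...,2]>70)&(P[...,2]<115)]
s=(pts[:,:2]-t[:2])@np.c_[u,[-u[1],u[0]]]; A=np.c_[s,np.ones(len(s))]; print("plane slopes u,v,z0",np.linalg.lstsq(A,pts[:,2],rcond=None)[0].round(3),len(pts),"tcp",arm.get_obs()["tool_pos"])
cv2.imwrite("pics/s3.png",np.hstack([cv2.resize(p[130:280,110:310],(480,360)),im[:,:].astype(np.uint8)])[:, :800])
```

```text
t 4.58 tcp [ 499.9 -295.2  108.7] xaxis [-0.001  0.001 -1.   ] yaxis [ 0.946 -0.326 -0.001] jaw deg -19.0 w 11.8 F [ 0.1  0.3 -0.6] q [-0.02  0.52  0.6   1.92 -0.39  0.82  0.45]
(487.5, -6.5, 100, 161) -> [ 0.0089 -0.1057 -0.2689] turn units -0.0 (deg world yaw 0.0 )
[ 522.513 -232.522    1.397] -43.963537211602585
plane slopes u,v,z0 [-1.2000e-02  1.3000e-02  9.5773e+01] 649 tcp [ 499.52770118 -295.03040925  108.18711342]
```

View pics/s3.png

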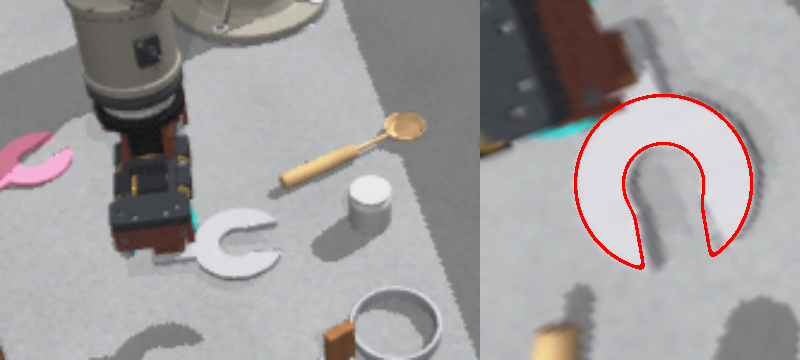

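The steel C is lifted flat in the gripper (crop (240,243)), level within 1°. Now I go to the standoff beside the stand.

jog_arm --plan '[[[0, -0.04, -0.1, 0], [0, -0.04, -0.1, 0], [0, -0.04, -0.1, 0], [0.008, -0.105, -0.269, 0], [0.008, -0.105, -0.269, 0], [0.008, -0.105, -0.269, 0], [0.008, -0.105, -0.269, 0], [0.008, -0.105, -0.269, 0], [0.008, -0.105, -0.269, 0], [0.008, -0.105, -0.269, 0]]]'

```text
time_s: 5.47
tool_pos: [487.8, -6.7, 100.5]
ee_rot: [-0.411, -0.574, -0.411, 0.576]
ft_force: [-0.5, -0.6, -0.3]
grip_width: 11.7
```

Run:
```python
from go import *
from fit import *
go()
o=arm.get_obs(); x0,y0=np.array(o["tool_pos"])[:2]+[21.7,62.4]; zt=o["tool_pos"][2]-19.7+8
ims=[]
for n in("scene","top"):
    p,d=arm.get_image(n)
    t,f,im=fitclip(n,p,zt,x0,y0,1.24); print(n,t.round(3),round(f,1),"pred",round(x0,1),round(y0,1)); im[abs(model(*t,x0,y0)-.5)<.2]=(0,0,255); ims.append(im.astype(np.uint8))
    P=cloud(arm,n,d); pts=P[(np.hypot(P[...,0]-t[0],P[...,1]-t[1])<44)&(P[...,2]>70)&(P[...,2]<115)]
    print(" z med",np.median(pts[:,2]).round(1),len(pts))
    if n=="scene": cv2.imwrite("pics/s4.png",cv2.resize(p[100:280,220:460],(800,600)))
go((547-21.7-.326*45,169.2-62.4-.945*45,91,161),(547-21.7,169.2-62.4,91,161))
cv2.imwrite("pics/s4f.png",np.hstack(ims))
```

```text
t 5.47 tcp [487.8  -6.7 100.5] xaxis [-0.002 -0.001 -1.   ] yaxis [ 0.946 -0.324 -0.002] jaw deg -18.88 w 11.7 F [-0.5 -0.6 -0.3] q [-0.61  0.39  0.61  2.13 -0.34  0.71 -0.1 ]
scene [512.343  56.182   1.366] -75.0 pred 509.5 55.7
 z med 87.9 415
top [645.907  64.628  -3.086] -39.6 pred 509.5 55.7
 z med nan 0
t 5.57 tcp [488.2  -9.  101.1] xaxis [-0.001 -0.001 -1.   ] yaxis [ 0.945 -0.328 -0.001] jaw deg -19.13 w 12.0 F [ 0.4  0.3 -1.7] q [-0.61  0.39  0.61  2.13 -0.34  0.71 -0.1 ]
(510.62999999999994, 64.27499999999998, 91, 161) -> [ 0.01   -0.0028 -0.0765] turn units -0.022 (deg world yaw 0.1 )
(525.3, 106.79999999999998, 91, 161) -> [ 0.0099 -0.0029 -0.1215] turn units -0.022 (deg world yaw 0.1 )fit.py:21: RuntimeWarning: invalid value encountered in scalar divide
  A=(g*w*m).sum()/(w*m).sum(); B=(g*w*(1-m)).sum()/(w*(1-m)).sum(); return -(A-B)
  return _methods._mean(a, axis=axis, dtype=dtype,
  ret = ret.dtype.type(ret / rcount)
```

View pics/s4.png

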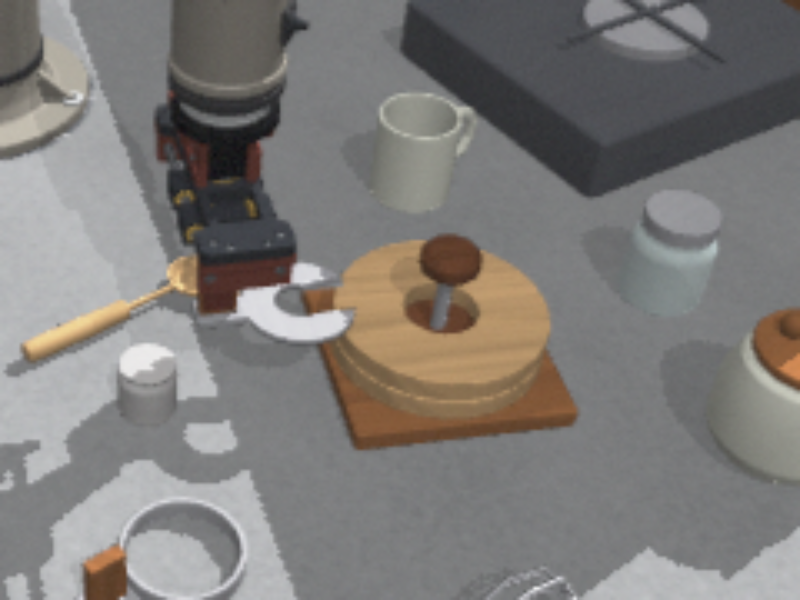

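View pics/s4f.png

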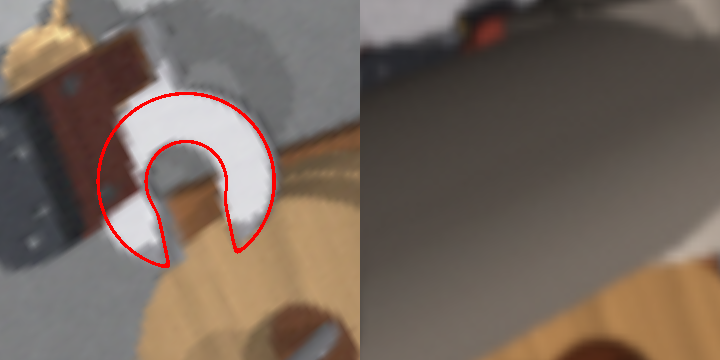

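The C (crop (295,315)) is held level. Its gap faces the rod (440,305), below the knob and above the trivet. I go partway, so the tips just straddle the rod, then check.

jog_arm --plan '[[[0.005, -0.002, -0.02, 0], [0.01, -0.002, -0.04, 0], [0.01, -0.002, -0.06, 0], [0.01, -0.002, -0.075, 0], [0.01, -0.002, -0.075, 0], [0.01, -0.002, -0.075, 0]]]'

```text
time_s: 6.07
tool_pos: [511.5, 63.3, 91.6]
ee_rot: [-0.411, -0.576, -0.41, 0.576]
ft_force: [-1.0, 0.0, -1.4]
grip_width: 12.0
```

Run:
```python
from go import *
go((525.3,106.8,91,161))
p,d=arm.get_image("scene"); cv2.imwrite("pics/s5.png",cv2.resize(p[150:240,280:400],(800,600),interpolation=3))
```

```text
t 6.07 tcp [511.5  63.3  91.6] xaxis [-0.    -0.001 -1.   ] yaxis [ 0.945 -0.326  0.   ] jaw deg -19.05 w 12.0 F [-1.   0.  -1.4] q [-0.71  0.45  0.58  2.08 -0.37  0.72 -0.22]
(525.3, 106.8, 91, 161) -> [ 0.0005 -0.0012 -0.0456] turn units -0.008 (deg world yaw 0.0 )
```

View pics/s5.png

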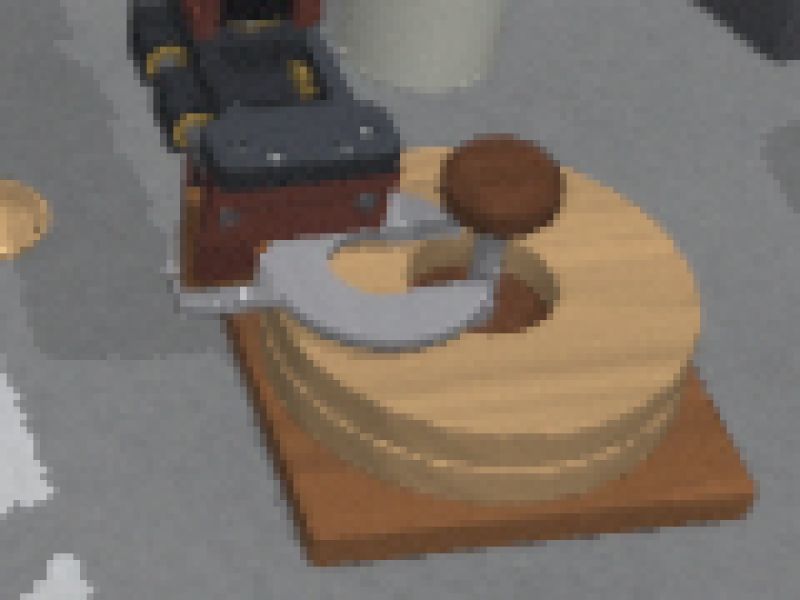

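The rod (crop (487,260)) is entering the gap between the two tips, with the C below the knob. Continue.

jog_arm --plan '[[[0, -0.001, -0.015, 0], [0, -0.001, -0.03, 0], [0, -0.001, -0.045, 0], [0, -0.001, -0.045, 0], [0, -0.001, -0.045, 0], [0, -0.001, -0.045, 0]]]'

```text
time_s: 6.62
tool_pos: [524.9, 107.1, 91.6]
ee_rot: [-0.411, -0.575, -0.411, 0.576]
ft_force: [-0.1, -0.0, -2.8]
grip_width: 12.2
```

Run:
```python
from go import *
go((525.3,106.8,80,161))
p,d=arm.get_image("scene"); cv2.imwrite("pics/s6.png",cv2.resize(p[150:240,280:400],(800,600),interpolation=3))
P=cloud(arm,"scene",d); hsv=cv2.cvtColor(p,cv2.COLOR_BGR2HSV)
m=(np.hypot(P[...,0]-547,P[...,1]-169)<50)&(P[...,2]>66)&(P[...,2]<95)&(hsv[...,1]<50); print(m.sum(),np.median(P[m],0).round(1))
```

```text
t 6.62 tcp [524.9 107.1  91.6] xaxis [-0. -0. -1.] yaxis [ 0.946 -0.326 -0.   ] jaw deg -19.0 w 12.2 F [-0.1 -0.  -2.8] q [-0.77  0.48  0.57  2.03 -0.38  0.74 -0.29]
(525.3, 106.8, 80, 161) -> [0.0116 0.0005 0.0001] turn units 0.0 (deg world yaw -0.0 )
349 [562.6 149.7  79.1]
```

View pics/s6.png

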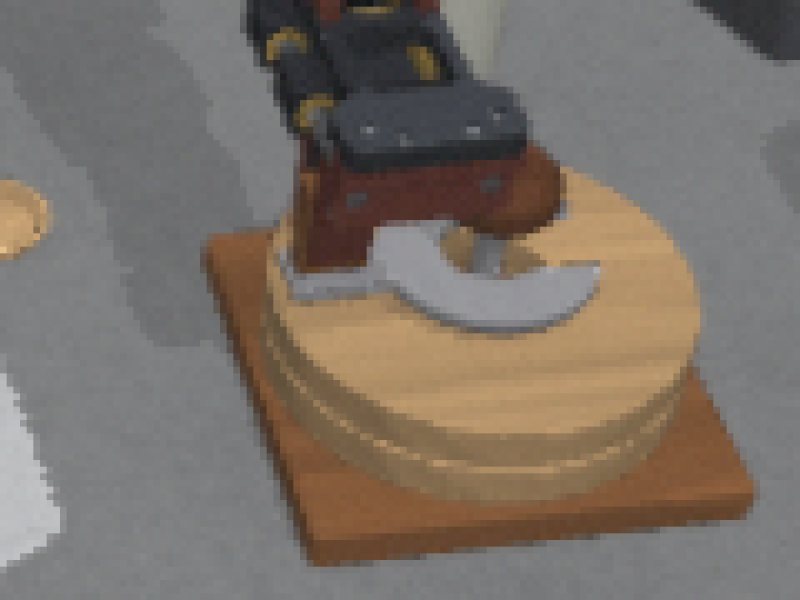

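The rod (crop (487,255)) is inside the round hole. The C's top face is at 79, so its underside is at 71. I lower it gently.

jog_arm --plan '[[[0.003, 0, 0, 0], [0.006, 0, 0, 0], [0.009, 0, 0, 0], [0.01, 0, 0, 0], [0.01, 0, 0, 0], [0.01, 0, 0, 0]]]'

```text
time_s: 7.17
tool_pos: [525.0, 106.9, 81.5]
ee_rot: [-0.41, -0.576, -0.41, 0.576]
ft_force: [0.4, -0.2, -1.2]
grip_width: 11.3
```

jog_arm --plan '[[[0.001, 0, 0, 0], [0.001, 0, 0, 0], [0.001, 0, 0, 0]]]'

```text
time_s: 7.42
tool_pos: [525.1, 107.1, 80.7]
ee_rot: [0.41, 0.576, 0.411, -0.576]
ft_force: [-0.1, -0.2, -1.4]
grip_width: 11.8
```

Run:
```python
from go import *
go()
p,d=arm.get_image("scene"); cv2.imwrite("pics/s7.png",cv2.resize(p[150:240,280:400],(800,600),interpolation=3))
P=cloud(arm,"scene",d); hsv=cv2.cvtColor(p,cv2.COLOR_BGR2HSV)
m=(np.hypot(P[...,0]-547,P[...,1]-169)<48)&(P[...,2]>62)&(P[...,2]<95)&(hsv[...,1]<50); print(m.sum(),np.median(P[m],0).round(1))
```

```text
t 7.42 tcp [525.1 107.1  80.7] xaxis [ 0.  0. -1.] yaxis [ 0.945 -0.326 -0.   ] jaw deg -19.03 w 11.8 F [-0.1 -0.2 -1.4] q [-0.76  0.49  0.56  2.04 -0.39  0.72 -0.28]
344 [559.5 150.3  68.2]
```

View pics/s7.png

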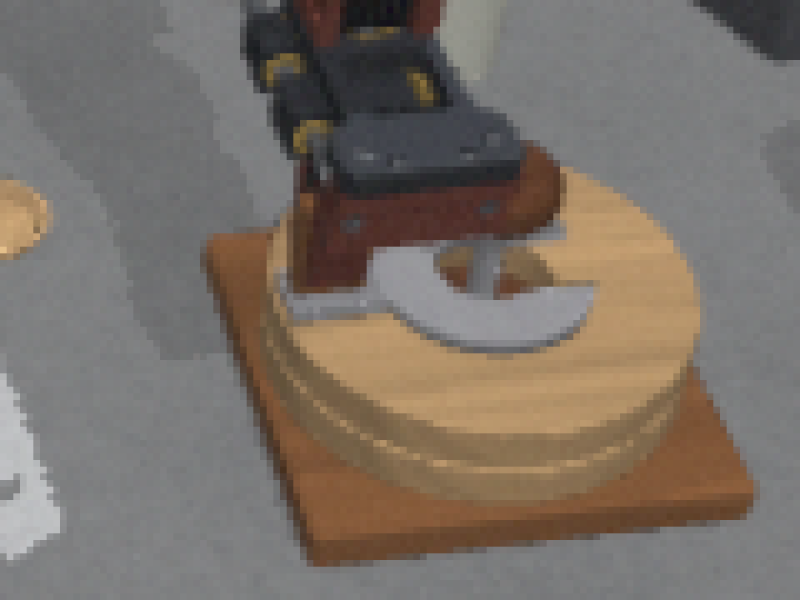

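jog_arm --plan '[[[0.001, 0, 0, 0], [0.001, 0, 0, 0], [0.001, 0, 0, 0]]]'

```text
time_s: 7.72
tool_pos: [525.2, 107.2, 79.7]
ee_rot: [0.41, 0.576, 0.41, -0.576]
ft_force: [0.8, 1.4, -0.7]
grip_width: 11.7
```

jog_arm --plan '[[[0.001, 0, 0, 0], [0.001, 0, 0, 0], [0.001, 0, 0, 0]]]'

```text
time_s: 7.97
tool_pos: [525.2, 107.2, 79.7]
ee_rot: [0.41, 0.576, 0.411, -0.576]
ft_force: [-4.1, -0.8, 10.9]
grip_width: 11.9
```

Contact at 11 N upward. I release and rise.

jog_arm --plan '[[[0, 0, 0, 0], [0, 0, 0, 0], [0, 0, 0, 0], [0, 0, 0, 0], [0, 0, 0, 0], [0, 0, 0, 0]]]' --jaw 150

```text
time_s: 8.47
tool_pos: [525.0, 107.1, 78.6]
ee_rot: [-0.41, -0.576, -0.41, 0.576]
ft_force: [-0.7, 0.5, 0.6]
grip_width: 36.0
```

Run:
```python
from go import *
go()
p,d=arm.get_image("scene"); cv2.imwrite("pics/s8.png",cv2.resize(p[150:240,280:400],(800,600),interpolation=3))
```

```text
t 8.47 tcp [525.  107.1  78.6] xaxis [-0. -0. -1.] yaxis [ 0.945 -0.326 -0.   ] jaw deg -19.03 w 36.0 F [-0.7  0.5  0.6] q [-0.75  0.5   0.56  2.04 -0.4   0.71 -0.28]
```

View pics/s8.png

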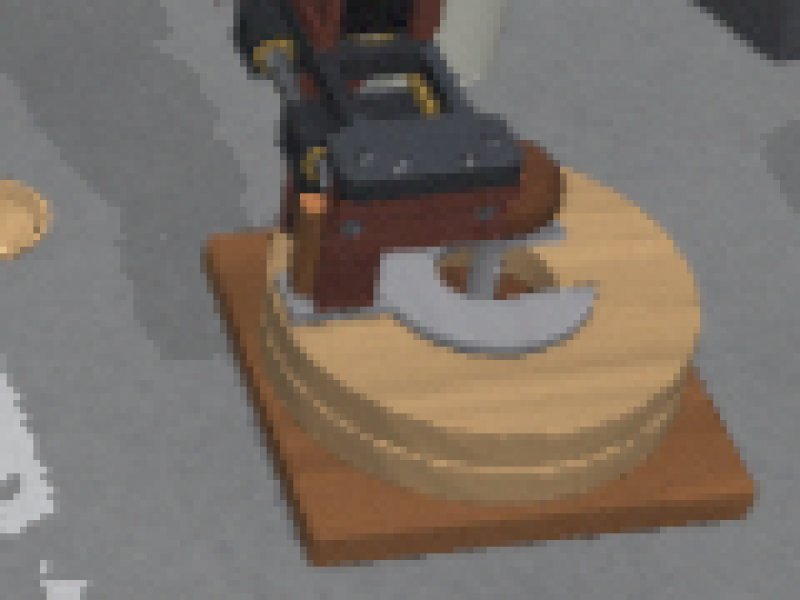

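The jaw is 36 open, the clip has not moved and the force is zero. I rise straight up and then back off.

jog_arm --plan '[[[-0.02, 0, 0, 0], [-0.045, 0, 0, 0], [-0.08, 0, 0, 0], [-0.12, 0, 0, 0], [-0.15, 0, 0, 0], [-0.15, 0, 0.04, 0], [-0.15, 0, 0.08, 0], [-0.15, 0, 0.12, 0], [-0.15, 0, 0.16, 0], [-0.15, 0, 0.2, 0]]]'

```text
time_s: 9.35
tool_pos: [458.9, -83.5, 228.8]
ee_rot: [0.411, 0.576, 0.411, -0.575]
ft_force: [0.7, -0.3, 0.5]
grip_width: 36.2
```

jog_arm --plan '[[[0, 0, 0.04, 0], [0, 0, 0.08, 0], [0, 0, 0.1, 0], [0, 0, 0.1, 0], [0, 0, 0.1, 0]]]'

```text
time_s: 9.77
tool_pos: [426.8, -177.3, 228.7]
ee_rot: [0.41, 0.577, 0.41, -0.576]
ft_force: [0.9, 0.4, 0.1]
grip_width: 36.2
```

Run:
```python
from fit import *
from go import go
go()
ims=[]
for n in("scene","top"):
    p,d=arm.get_image(n)
    t,f,im=fitclip(n,p,68,547,169,1.24); print(n,t.round(3),round(f,1)); im[abs(model(*t,547,169)-.5)<.2]=(0,0,255); ims.append(im.astype(np.uint8))
    P=cloud(arm,n,d); hsv=cv2.cvtColor(p,cv2.COLOR_BGR2HSV)
    pts=P[(np.hypot(P[...,0]-547,P[...,1]-169)<44)&(P[...,2]>56)&(P[...,2]<85)&(hsv[...,1]<50)]
    A=np.c_[pts[:,:2]-[547,169],np.ones(len(pts))]; print(" plane",np.linalg.lstsq(A,pts[:,2],rcond=None)[0].round(3),len(pts))
    cv2.imwrite(f"pics/end_{n}.png",cv2.resize(p[150:240,280:400] if n=="scene" else p[90:210,90:250],(800,600),interpolation=3))
    if n=="scene": print([(np.round(r["extent"]),round(r["score"],2)) for r in arm.recognise(n,"egg_ring")])
cv2.imwrite("pics/endf.png",np.hstack(ims))
```

```text
t 9.77 tcp [ 426.8 -177.3  228.7] xaxis [ 0.  0. -1.] yaxis [ 0.944 -0.329  0.   ] jaw deg -19.2 w 36.2 F [0.9 0.4 0.1] q [-0.53  0.13  0.88  2.08 -0.12  0.98  0.08]
scene [547.06  169.001   2.324] -49.0
 plane [-1.0000e-02 -9.0000e-03  6.7062e+01] 412
[(array([269., 266.,  47.,  38.]), 0.6)]
top [547.75  168.001   0.819] -52.5
 plane [3.0000e-03 6.0000e-03 6.9117e+01] 372
```

View pics/end_scene.png

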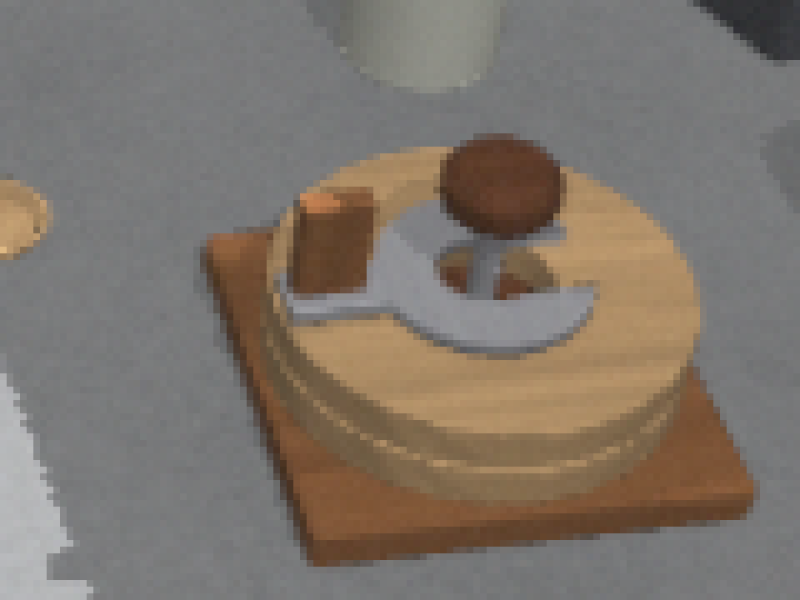

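View pics/endf.png

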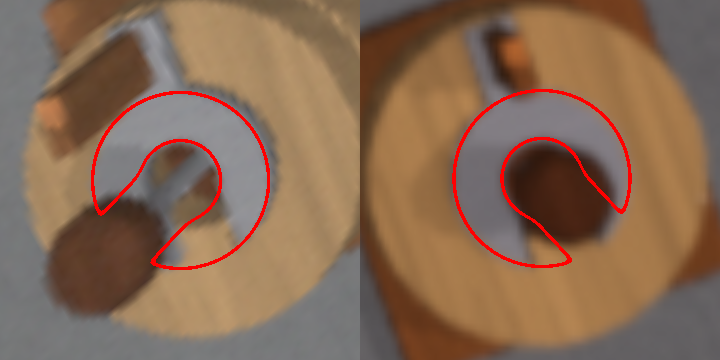

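The C lies flat: its plane is level to 0.01, with the top face at 67–69. The rod base (crop (483,270)) is in the middle of the round hole, and the arm is clear of everything. The egg ring is at its original pixels.

```bash
python3 -c "
from rig import arm
print(arm.hand_in())"
```

```text
the job is handed in; nothing more can be done
None
```

The clip is locked on the stand. I took the steel C by its grip and slid it gap first onto the rod, between the top trivet and the knob. I then lowered it until contact (11 N), released it and backed the arm away. The job was handed in at about 10 s of the 42 s allowed.

**Last checks**
- **Clip flat:** its top face is 67–69 mm above the counter (68 expected), and it is level within about 0.6°.
- **Rod in the hole:** the centre is within about 2 mm of the rod axis, from both camera fits and the arm's position. In the picture the rod stands in the middle of the round hole.
- **Egg ring:** it is at the same pixels in the scene view as at the start. I never touched it, nor the pink and turquoise look-alikes.

**Where checks disagreed:** the final automatic fits got the clip's direction wrong (133° and 47°) because the knob hides part of the clip. I discounted those angles; the picture and the gripper put the clip at about 71°.

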